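# Make up the bleeding-time kit and the smear kit

### The arm

A 6-joint arm with a two-finger parallel gripper is mounted at the origin on a cart in front of the work surface, level with it; the furniture and walls round the work are solid. World frame = base frame: x ahead of the robot, y to its left, z up, the work surface at z = 0. Lengths are in mm, angles in rad, forces in N, time in s.
With the tool pointing down it reaches from about 250 to 775 mm from the base axis. Payload 4 kg.
Tool frame: the origin (TCP) lies on the mounting face of the last link; the fingertips stand 173 mm ahead of it and the grasp point (between the pads) lies 155 mm ahead of it; z points along the fingers, y is the line along which they close (so a half turn about z gives the same grasp; the last joint's range is limited). The gripper opens to 85 mm and grips with 20 to 120 N. Pads are 22 mm wide; open, the fingers measure 114 mm over their backs; the gripper's body (76 mm by 85 mm) begins 54 mm behind the grasp point. The pads swing forward as they close: fully open they stand 13 mm farther back than shut.
Start: joints at [1.019, 0.087, 1.371, -0, 1.684, -0.103], TCP at [238.639, 495.532, 404.741] pointing down, gripper open.
Joint ranges: [-3.1, 3.1], [-0.76, 2.03], [0.27, 2.55], [-1.08, 4.22], [0.17, 2.65], [-2.57, 2.57]. Speed limits (rad/s): [2.79, 2.79, 3.14, 3.14, 3.14, 3.14].

### API

Orientations are given as a unit quaternion [w, x, y, z].
In Python, from bench import monitor, snapshot, camera_info, order gives the robot as it stands.
- The arm moves only by the tool apply_moves, never from a script. Its argument "rows" is a list that holds one entry, the list of rows, each a list of 7 numbers: the finger opening in mm, from 0 to 85.4, then the shift along the tool's x, y, z in units of 30 mm (1.0 is 30 mm), then the turn, a rotation vector about the tool's x, y, z in units of 0.1 rad (1.0 is 0.1 rad). In form: [[[jaw, x, y, z, rx, ry, rz], ...]]. A call has 1 to 8 rows; each row shifts and turns the commanded pose from where the row before left it, along the tool's axes as they then stand; what a row does not reach is not made up. A row lasts 1/12 s, in which the tool goes at most 41.7 mm and 7.16 degrees, less where a joint would pass 70% of its speed; a pose out of reach is approached as far as the arm can. A call with a number of a shift or a turn outside -1 to 1 is refused whole. A call with a gripper value outside its range is refused whole. The fingers move at their own pace and stop on an object; "newtons" is the grip in N (left out, the last holds). Time passes only in rows, so rows that do not move let the fingers close. It gives the time, the measured TCP pose, the force, the opening and the grip force at its end, in the units of the state.
- monitor.read_state(): the state, without advancing time (a new reading comes with each control period).
- snapshot(name): name is "side" or "top"; returns the picture (480x640x3 uint8, red, green, blue); there is no depth.
- camera_info(name): a dict with "intrinsics" (3x3 intrinsics, pixels), "dist" ([k1, k2, p1, p2, k3] as OpenCV has them; the pictures are not rectified), "extrinsics" (4x4, takes a point from world to camera coordinates). Camera axes: x right, y down, z forward; pixel columns grow to the right and rows downward; lengths in mm; the calibration is good to about 2 mm. A picture is of the moment at which its call begins. camera_info takes no time and is no camera call.
- order.finish_job(): hands the job in; it is judged then, once.
The state is a dict: "t": time; "joint_pos": joint angles; "joint_velocities": joint speeds; "tau": joint torques, N m; "ee_pos": TCP position; "tcp_rot": TCP orientation; "wrist_force": force on the tool from outside, world axes, zero at the start; "moment": the same for the moment, N m; "gripper_width": finger opening in mm; "grasp_force": force on a finger pad.
Only numpy, scipy, OpenCV 4.12 (cv2) and the standard library are available. Lean on these libraries where they do the work, as an engineer would, in place of code of your own. Each camera call takes 0.05 s, during which the arm holds its last target. There are 200 camera calls.

### The job

Make up two kits from the stock on the worktop. For the bleeding-time kit, stand the gauze roll in the compartment nearer the robot of the tray with two compartments and lay the timer flat in the farther one; for the smear kit, in the tray with three compartments, lay the flat carton in the wide compartment and the marker pen in the long narrow lane, and stand the vial upright in the small square compartment. Put each thing clear inside its compartment, resting on the floor and not on a ridge, let go of everything, and leave the forceps and the syringe where they are.

Things in the scene. Friction and masses are not known exactly. Their poses are not given: they have to be found in the camera images.
- two_tray: fixed grey kit tray, 169 (x) x 86 (y) x 8 mm, two compartments in line along its x. Origin: centre of underside; x along its length, roughly away from the robot, z up. Floor 3 mm above the origin, rims and ridge (3 mm thick) 8 mm. Near compartment (gauze) 78 x 80 mm, centre x -42.5, y 0 mm; far one (timer) 82 x 80 mm, centre x +40.5, y 0 mm.
- three_tray: fixed grey kit tray, 179 (x) x 131 (y) x 8 mm. Origin: centre of underside; x along its length, roughly away from the robot, y left, z up. Floor 3 mm above the origin, ridges 8 mm. Lane (pen) 160 x 44 mm, centre x 0, y +40.5; wide compartment (carton) 120 x 78 mm, centre x -26.5, y -23.5; small square one (vial) 50 x 50 mm, centre x +61.5, y -37.5, solid white block between it and lane.
- gauze: white gauze bandage roll standing on end, a cylinder 51 mm in diameter and 61 mm high. Origin: centre of its underside, z up. Loose, 40 g. Like the other four stock things it starts on a fixed dark grey bench mat 2 mm thick.
- clock: white lab timer lying flat, buttons up, 55 (its x) x 62 (its y) x 22 mm (the solid case is 20 mm high). Origin: centre of its underside, z up. Loose, 70 g.
- carton: flat white carton of cover glasses, lying flat, 47 (its x) x 100 (its y) x 14 mm. Origin: centre of its underside, z up. Loose, 30 g. Either way round will do.
- pen: white marker pen lying flat, 17 (its x) x 136 (its y) x 17 mm. Origin: centre of its underside, z up. Loose, 18 g, does not roll. Either way round will do.
- vial: small clear glass injection vial standing upright, 23 mm in diameter, 54 mm high: straight body to about 40 mm, then shoulder and crimped cap 18 mm in diameter. Origin: centre of its underside, z up. Loose, 28 g.
- forceps: bystander: steel thumb forceps lying flat, 18 (its x) x 127 (its y) x 7 mm; origin at the centre of its underside. Leave alone.
- syringe: bystander: capped disposable syringe lying on the worktop, 17 (its x) x 138 (its y) x 22 mm; origin at the centre of its underside. Leave alone.

How it is judged:
By the outcome, as a careful person would: the job done as asked, in the order asked, and still so for the second after the job is handed in, with the robot touching nothing.
It also fails if it takes over 134 s, if anything falls off the work surface, if the arm or the gripper's body presses on something with over 40 N, if the wrist force passes 120 N, or if a joint passes its speed limit or range.

## Working session

There is one attempt and no reset: what is moved stays moved. The work goes in short steps, Python scripts to look and compute and a tool call to move; the robot and the scene stay as the last step left them, time stands still between calls to the robot, and variables do not carry over. Pictures are saved under pics/ and viewed, at most 14 in all, crops included, and the job is handed in when it is done.

Besides the shell and the picture viewer there is one more tool, called after "Call:" in YAML: its name, and indented under it one key for each argument. apply_moves: Moves the arm, as the interface text tells. Its arguments: {"type":"object","properties":{"rows":{"type":"array","items":{"type":"array","items":{"type":"array","items":{"type":"number"}}}},"newtons":{"type":"number"}},"required":["rows"]}

```bash
mkdir -p pics; ls; python3 - <<'E'
from bench import monitor, snapshot, camera_info
import cv2,numpy as np
print(monitor.read_state())
for n in("top","side"):
    c=camera_info(n);print(n,{k:np.round(v,4).tolist() for k,v in c.items()})
    cv2.imwrite(f"pics/{n}0.png",snapshot(n)[:,:,::-1])
E
```

```text
pics
{'t': 0.0, 'joint_pos': array([ 1.01890959e+00,  8.79623261e-02,  1.37230083e+00, -3.95132295e-05,
        1.68358676e+00, -1.03080514e-01]), 'joint_velocities': array([-0.00028309, -0.0004577 , -0.00141325, -0.00015961, -0.00089135,
       -0.00103073]), 'tau': array([ 8.28342290e-04, -3.51862550e+01, -3.13279402e+01,  5.65030962e-05,
        1.04879978e-02,  2.73737606e-05]), 'ee_pos': array([238.57656315, 495.42889013, 403.51104759]), 'tcp_rot': array([-3.44447096e-04,  2.22526485e-01,  9.74925992e-01, -1.07496560e-03]), 'wrist_force': array([-0.09559489, -0.29656998, -0.11552863]), 'moment': array([ 0.02028509, -0.07302598,  0.03432337]), 'grasp_force': 0.0, 'gripper_width': 85.40833611987769}
top {'intrinsics': [[558.9246, 0.0, 323.3429], [0.0, 558.9246, 243.1019], [0.0, 0.0, 1.0]], 'dist': [0.0288, 0.0, 0.0, 0.0, 0.0], 'extrinsics': [[0.0, -1.0, 0.0049, 51.1256], [-0.9957, -0.0005, -0.0922, 586.9699], [0.0922, -0.0049, -0.9957, 1369.7608], [0.0, 0.0, 0.0, 1.0]]}
side {'intrinsics': [[436.2697, 0.0, 316.188], [0.0, 436.2697, 237.6844], [0.0, 0.0, 1.0]], 'dist': [-0.079, 0.0, 0.0, 0.0, 0.0], 'extrinsics': [[0.9353, -0.3536, 0.012, -534.7538], [-0.144, -0.4115, -0.9, 137.6021], [0.3231, 0.84, -0.4358, 769.8761], [0.0, 0.0, 0.0, 1.0]]}
```

View pics/top0.png

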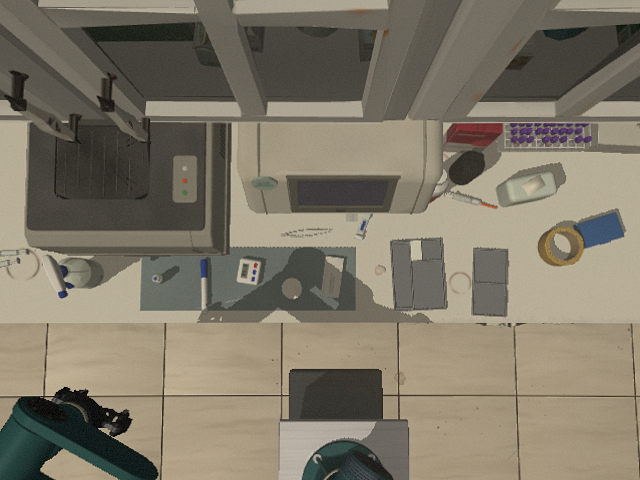

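View pics/side0.png

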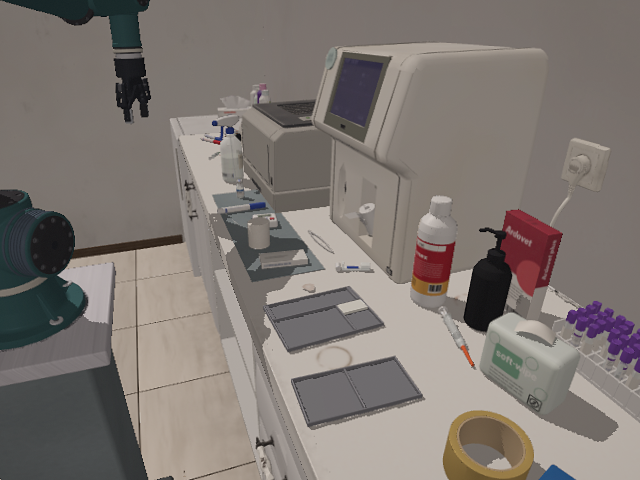

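```bash
cat > h.py <<'E'
import cv2,numpy as np
from bench import camera_info
def cam(n):
    c=camera_info(n);return np.array(c["intrinsics"]),np.array(c["dist"],float),np.array(c["extrinsics"])
def back(n,pts,z):
    K,d,E=cam(n);p=cv2.undistortPoints(np.array(pts,float).reshape(-1,1,2),K,d).reshape(-1,2)
    R,t=E[:3,:3],E[:3,3];o=-R.T@t
    r=np.c_[p,np.ones(len(p))]@R
    z=np.broadcast_to(z,(len(p),))
    return o+r*((z-o[2])/r[:,2])[:,None]
def proj(n,P):
    K,d,E=cam(n);return cv2.projectPoints(np.array(P,float).reshape(-1,1,3),cv2.Rodrigues(E[:3,:3])[0],E[:3,3],K,d)[0].reshape(-1,2)
def crop(src,dst,x0,y0,x1,y1,s,step=10):
    im=cv2.imread(src)[y0:y1,x0:x1];im=cv2.resize(im,None,fx=s,fy=s,interpolation=cv2.INTER_CUBIC)
    for x in range(-(-x0//step)*step,x1,step):
        cv2.line(im,(int((x-x0+.5)*s),0),(int((x-x0+.5)*s),6),(0,0,255),1);cv2.putText(im,str(x),(int((x-x0+.5)*s)-10,16),0,.35,(0,0,255),1)
    for y in range(-(-y0//step)*step,y1,step):
        cv2.line(im,(0,int((y-y0+.5)*s)),(6,int((y-y0+.5)*s)),(0,0,255),1);cv2.putText(im,str(y),(8,int((y-y0+.5)*s)+4),0,.35,(0,0,255),1)
    cv2.imwrite(dst,im)
E
python3 - <<'E'
from h import *
crop("pics/top0.png","pics/c1.png",135,240,365,320,3.4)
crop("pics/top0.png","pics/c2.png",380,228,520,325,5.6)
crop("pics/side0.png","pics/c3.png",205,175,330,280,5.6)
crop("pics/side0.png","pics/c4.png",255,275,430,430,3.8)
E
```

```text
(no output)
```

View pics/c1.png

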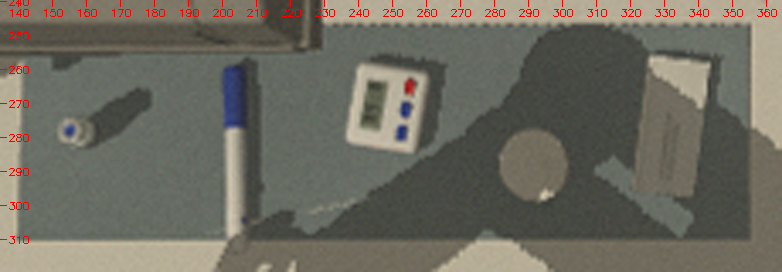

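View pics/c2.png

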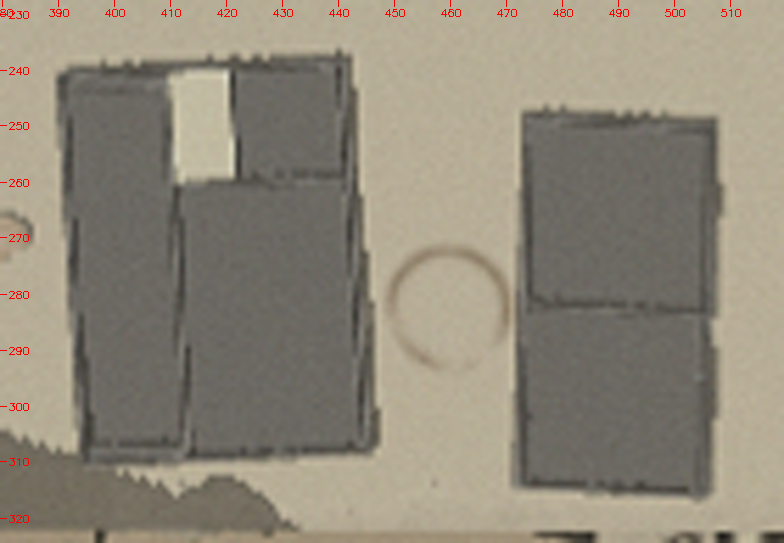

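View pics/c3.png

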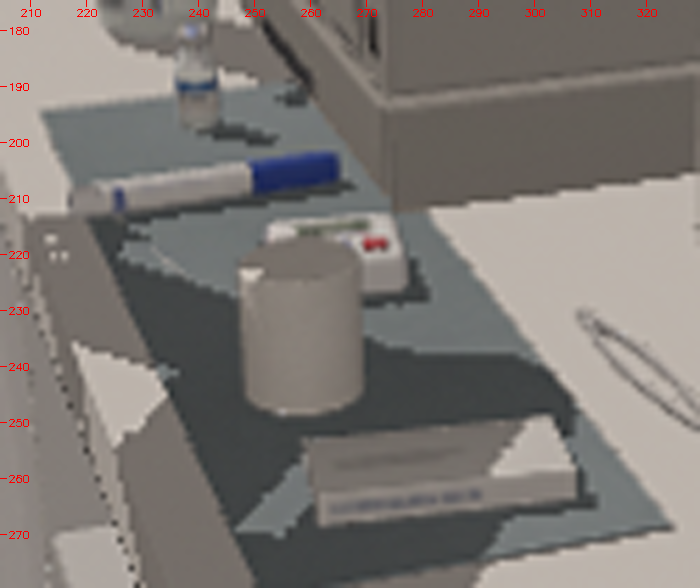

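View pics/c4.png

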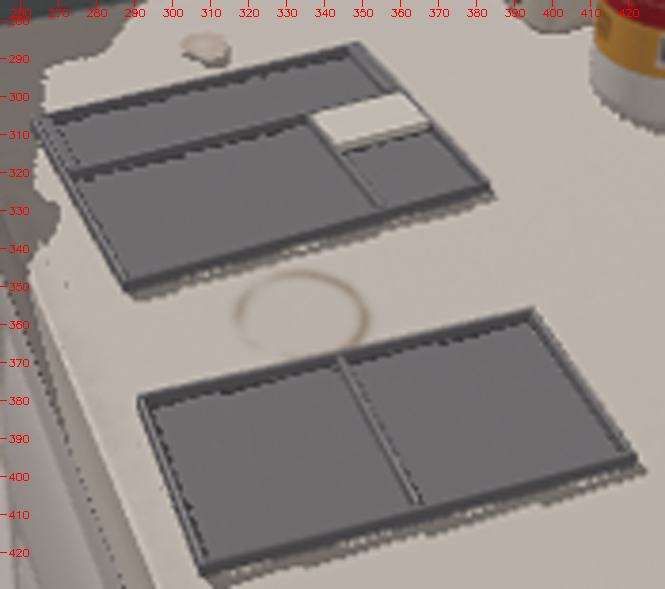

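```bash
cat > fit.py <<'E'
from h import *
from scipy.optimize import least_squares
T=lambda L:np.array([(135+u/3.4-.5,240+v/3.4-.5) for u,v in L])
T2=lambda L:np.array([(380+u/5.6-.5,228+v/5.6-.5) for u,v in L])
S=lambda L:np.array([(205+u/5.6-.5,175+v/5.6-.5) for u,v in L])
S2=lambda L:np.array([(255+u/3.8-.5,275+v/3.8-.5) for u,v in L])
def rect(a,b,z):return np.array([[a/2,b/2,z],[a/2,-b/2,z],[-a/2,-b/2,z],[-a/2,b/2,z]])  # FL FR NR NL (yaw 0)
def fit(name,obs,yaw0=0):
    print(name,end=' ')
    for sel in(["top"],["side"],["top","side"]):
        if not all(any(o[0]==s for o in obs) for s in sel):continue
        def P(p,m):
            c,s=np.cos(p[2]),np.sin(p[2]);return m@np.array([[c,s,0],[-s,c,0],[0,0,1]])+[p[0],p[1],0]
        f=lambda p:np.concatenate([(proj(n,P(p,m))-px).ravel() for n,px,m in obs if n in sel])
        r=least_squares(f,[400,0,yaw0],x_scale=[100,100,.3])
        print(sel,np.round(r.x,3),"rms px",round(float(np.sqrt(np.mean(r.fun**2))),2),end=' | ')
    print()
m=rect(179,131,8);fit("three",[("top",T2([(60,72),(350,55),(377,452),(85,463)]),m),("side",S2([(358,43),(490,187),(130,290),(35,123)]),m)])
m=rect(169,86,8);fit("two",[("top",T2([(524,114),(717,120),(709,495),(517,487)]),m),("side",S2([(533,312),(637,460),(203,572),(140,400)]),m)])
m=rect(47,100,16);fit("carton",[("top",T([(710,62),(693,198),(637,192),(650,56)]),m),("side",S([(577,468),(316,492),(303,440),(550,416)]),m)],1.5)
m=rect(55,62,22);fit("clock",[("top",T([(360,64),(429,72),(415,153),(347,140)]),m)])
c=lambda z:np.array([[0,0,z]])
print("gauze",back("top",T([(534,165)]),63),back("side",S([(303,258)]),63))
print("gauze base",back("side",S([(303,414-13)]),2))
print("vial",back("top",T([(70,130)]),56),back("side",S([(190,33)]),56),back("side",S([(198,126)]),2))
print("pen",back("top",T([(234,66),(236,236)]),12),back("side",S([(70,200),(340,165)]),10))
E
python3 fit.py
```

```text
three ['top'] [ 5.11152e+02 -1.88379e+02  4.90000e-02] rms px 0.31 | ['side'] [ 5.09894e+02 -1.92830e+02  6.40000e-02] rms px 0.89 | ['top', 'side'] [ 5.10737e+02 -1.90353e+02  5.80000e-02] rms px 0.94 | 
two ['top'] [ 4.91751e+02 -3.66831e+02 -4.60000e-02] rms px 0.26 | ['side'] [ 4.90911e+02 -3.71796e+02 -4.80000e-02] rms px 0.69 | ['top', 'side'] [ 4.91434e+02 -3.70086e+02 -4.70000e-02] rms px 0.96 | 
carton ['top'] [503.264  28.775   4.602] rms px 0.63 | ['side'] [504.289  28.908   4.581] rms px 0.29 | ['top', 'side'] [503.818  28.713   4.595] rms px 0.53 | 
clock ['top'] [ 5.17426e+02  2.37722e+02 -1.57000e-01] rms px 1.67 | 
gauze [[474.62750536 128.19879042  63.        ]] [[476.73990878 125.35963673  63.        ]]
gauze base [[471.81897038 116.94489029   2.        ]]
vial [[499.81515467 459.05149483  56.        ]] [[495.48050505 449.60114659  56.        ]] [[497.30731526 453.97952654   2.        ]]
pen [[548.30001354 352.83110751  12.        ]
 [423.51780413 348.79451919  12.        ]] [[412.90889597 351.53239079  10.        ]
 [550.0052654  353.25888533  10.        ]]
```

Top crop: vial cap (155,278), pen (203.5, 259–309), timer (~249,271), gauze top (291.6,288), carton (~332,277). The trays match their given sizes, with fit residuals under 1 px. The two cameras agree to 2–5 mm, which fits inside the clearances.

Call:
apply_moves:
  rows:
    - [[85,0,0,0.8,0,0,-0.9],[85,0,0,0.8,0,0,-0.9],[85,0,0,0.8,0,0,-0.9],[85,0,0,0.8,0,0,-0.9],[85,0,0,0.8,0,0,-0.9],[85,-0.6,-0.9,0,0,0,0],[85,-0.6,-0.9,0,0,0,0],[85,-0.6,-0.9,0,0,0,0]]
  newtons: 25

```text
t: 0.77
ee_pos: [292.6, 413.7, 283.0]
tcp_rot: [-0.001, -0.002, 1.0, -0.001]
wrist_force: [0.2, 0.1, 0.3]
gripper_width: 84.8
grasp_force: 0.0
```

Call:
apply_moves:
  rows:
    - [[85,-0.6,-0.95,0,0,0,0],[85,-0.6,-0.95,0,0,0,0],[85,-0.6,-0.95,0,0,0,0],[85,-0.6,-0.95,0,0,0,0],[85,-0.6,-0.95,0,0,0,0],[85,-0.6,-0.95,0,0,0,0],[85,-0.6,-0.95,0,0,0,0],[85,-0.6,-0.95,0,0,0,0]]

```text
t: 1.43
ee_pos: [437.4, 185.2, 284.3]
tcp_rot: [-0.0, -0.001, 1.0, -0.0]
wrist_force: [-0.2, 0.3, 0.1]
gripper_width: 84.9
grasp_force: 0.0
```

Call:
apply_moves:
  rows:
    - [[85,-0.6,-0.95,0,0,0,0],[85,-0.6,-0.95,0,0,0,0],[85,0,0,0,0,0,0],[85,0,0,0,0,0,0]]

```text
t: 1.77
ee_pos: [473.6, 128.4, 284.1]
tcp_rot: [-0.001, 0.001, 1.0, 0.0]
wrist_force: [-0.2, -0.6, -0.3]
gripper_width: 85.0
grasp_force: 0.0
```

```bash
cat >> h.py <<'E'
def look(name,tc=None,sc=None,s=4):
    "tc/sc = world centre points; side by side crops 100x~140 px"
    from bench import snapshot
    ims=[]
    for n,c,w,h in(("top",tc,90,110),("side",sc,100,140)):
        if c is None: continue
        u,v=proj(n,[c])[0].astype(int);x0,y0=max(0,u-w//2),max(0,v-h//2)
        p=f"pics/_{n}.png";cv2.imwrite(p,snapshot(n)[:,:,::-1]);cv2.imwrite(f"pics/{name}_{n}_full.png",cv2.imread(p))
        crop(p,p,x0,y0,x0+w,min(480,y0+h),s);i=cv2.imread(p);ims.append(cv2.copyMakeBorder(i,0,max(0,140*s-i.shape[0]),0,4,0))
    cv2.imwrite(f"pics/{name}.png",np.hstack(ims))
E
python3 - <<'E'
from h import *
look("g1",[475,127,63],[475,127,80])
E
```

```text
(no output)
```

View pics/g1.png

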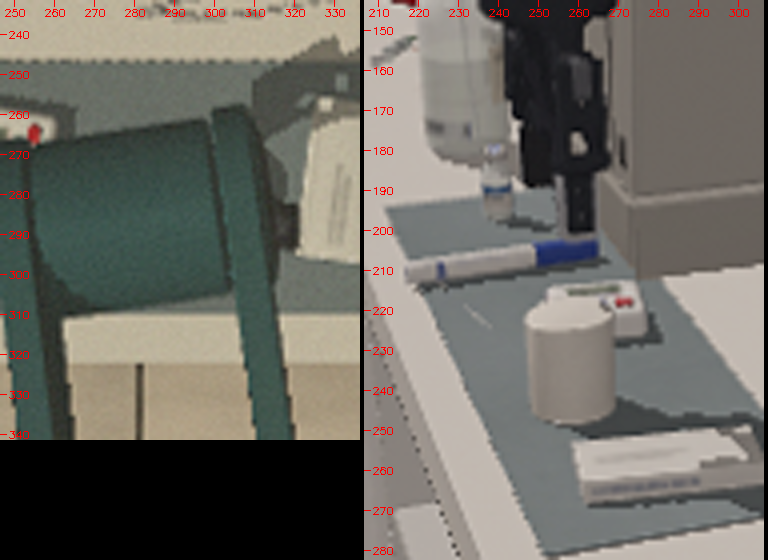

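```bash
python3 - <<'E'
from h import *
for z in(105,110,115,120,125,130):print(z,np.round(proj("side",[[474,80,z],[474,176,z]]),1).tolist())
a=np.linspace(0,6.283,60)
for x,y in((475,127),(473,123),(475,120)):
  for z in(2,63):
    q=proj("side",np.c_[x+25.5*np.cos(a),y+25.5*np.sin(a),a*0+z]);print(x,y,z,q.min(0).round(1),q.max(0).round(1))
E
```

```text
105 [[261.6, 210.9], [251.5, 196.3]]
110 [[261.5, 208.8], [251.4, 194.3]]
115 [[261.4, 206.6], [251.3, 192.2]]
120 [[261.3, 204.4], [251.2, 190.2]]
125 [[261.2, 202.3], [251.1, 188.2]]
130 [[261.1, 200.1], [251.0, 186.2]]
475 127 2 [248.  239.3] [269.7 249. ]
475 127 63 [246.6 216.1] [268.8 224.9]
473 123 2 [247.6 240.2] [269.3 249.9]
473 123 63 [246.1 216.8] [268.4 225.8]
475 120 2 [248.7 240.6] [270.5 250.4]
475 120 63 [247.2 217.2] [269.6 226.2]
```

The side view (gripper tips at pixel (260,201) and (250,189)) shows the open tips about 160 mm ahead of the TCP, and confirms the gauze at (475,127).

Call:
apply_moves:
  rows:
    - [[85,-0.05,-0.05,0.8,0,0,0],[85,0,0,0.8,0,0,0],[85,0,0,0.8,0,0,0],[85,0,0,0.8,0,0,0],[85,0,0,0,0,0,0],[46,0,0,0,0,0,0],[46,0,0,0,0,0,0],[46,0,0,0,0,0,0]]

```text
t: 2.53
ee_pos: [475.3, 129.0, 190.9]
tcp_rot: [0.002, -0.001, 1.0, 0.0]
wrist_force: [-3.5, 1.3, 13.0]
gripper_width: 52.0
grasp_force: 25.6
```

Call:
apply_moves:
  rows:
    - [[46,0,0,0,0,0,0],[46,0,0,0,0,0,0],[46,0,0,0,0,0,0],[46,0,0,0,0,0,0]]

```text
t: 2.87
ee_pos: [475.5, 128.7, 191.0]
tcp_rot: [0.002, -0.001, 1.0, 0.001]
wrist_force: [-0.6, 0.8, 5.9]
gripper_width: 51.6
grasp_force: 26.7
```

Call:
apply_moves:
  rows:
    - [[46,0,0,-1,0,0,0],[46,0,0,-1,0,0,0],[46,0,0,-1,0,0,0],[46,0,-1,0,0,0,0],[46,0,-1,0,0,0,0],[46,0,-1,0,0,0,0],[46,0,-1,0,0,0,0],[46,0,-1,0,0,0,0]]

```text
t: 3.53
ee_pos: [474.4, -23.0, 279.1]
tcp_rot: [0.0, -0.001, 1.0, -0.0]
wrist_force: [1.1, 0.3, -0.9]
gripper_width: 51.9
grasp_force: 26.4
```

Call:
apply_moves:
  rows:
    - [[46,0.2,-1,0,0,0,0],[46,0.2,-1,0,0,0,0],[46,0.2,-1,0,0,0,0],[46,0.2,-1,0,0,0,0],[46,0.1,-1,0,0,0,0],[46,0,-1,0,0,0,0],[46,0,-1,0,0,0,0],[46,0,-1,0,0,0,0]]

```text
t: 4.2
ee_pos: [447.5, -263.3, 279.0]
tcp_rot: [0.0, -0.0, 1.0, -0.0]
wrist_force: [-0.4, -0.1, -0.2]
gripper_width: 51.5
grasp_force: 26.4
```

Call:
apply_moves:
  rows:
    - [[46,0,-1,0,0,0,0],[46,0,-1,0,0,0,0],[46,0,-1,0,0,0,0],[46,0,-0.5,0,0,0,0],[46,0,0,0.8,0,0,0],[46,0,0,0.8,0,0,0],[46,0,0,0.3,0,0,0],[46,0,0,0,0,0,0]]

```text
t: 4.87
ee_pos: [447.2, -365.5, 218.2]
tcp_rot: [-0.003, -0.001, 1.0, 0.003]
wrist_force: [-0.6, 0.3, -0.3]
gripper_width: 51.9
grasp_force: 26.5
```

```bash
python3 - <<'E'
from h import *
look("g2",[491,-369,8],[491,-369,50])
from bench import monitor
s=monitor.read_state();print(s["ee_pos"],s["joint_pos"],s["grasp_force"],s["wrist_force"])
x,y,_=s["ee_pos"];b=s["ee_pos"][2]-189
a=np.linspace(0,6.283,60)
for z in(b,b+61):
  q=proj("side",np.c_[x+25.5*np.cos(a),y+25.5*np.sin(a),a*0+z]);print(z,q.min(0).round(1),q.max(0).round(1))
E
```

```text
[ 448.34303587 -366.37350537  222.03434539] [-7.83078458e-01  2.55177270e-01  1.54914810e+00  1.67638666e-04
  1.33753697e+00 -2.35560257e+00] 26.460438072681427 [0.35889257 0.30411104 0.2044042 ]
33.03434538570755 [308.2 366.4] [345.4 393.2]
94.03434538570755 [308.3 332.2] [347.5 357.7]
```

View pics/g2.png

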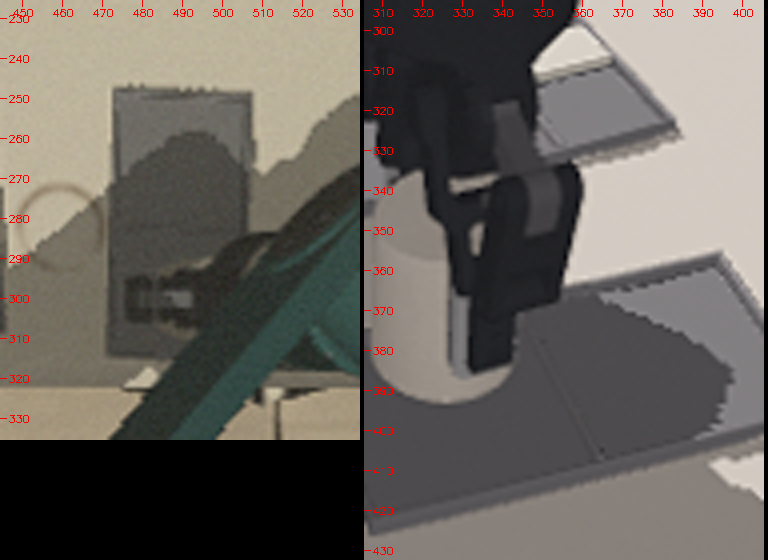

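Call:
apply_moves:
  rows:
    - [[46,0,-0.1,0.4,0,0,0],[46,0,0,0.4,0,0,0],[46,0,0,0.1,0,0,0],[46,0,0,0,0,0,0],[46,0,0,0,0,0,0]]

```text
t: 5.38
ee_pos: [448.1, -369.5, 194.3]
tcp_rot: [-0.0, -0.001, 1.0, 0.0]
wrist_force: [-0.1, 0.3, 0.1]
gripper_width: 51.9
grasp_force: 26.5
```

```bash
python3 - <<'E'
from h import *
for z in(44,48,52,56):print(z,proj("side",[[448+d,-366-30-k,z] for d in(-11,11) for k in(0,8)]).round(1).tolist())
E
```

```text
44 [[327.4, 390.6], [329.7, 394.9], [343.0, 386.3], [345.5, 390.6]]
48 [[327.5, 388.3], [329.8, 392.7], [343.1, 384.1], [345.6, 388.3]]
52 [[327.6, 386.1], [329.9, 390.4], [343.2, 381.8], [345.7, 386.0]]
56 [[327.6, 383.8], [330.0, 388.1], [343.4, 379.5], [345.9, 383.7]]
```

Call:
apply_moves:
  rows:
    - [[46,0,0,0.05,0,0,0],[46,0,0,0.02,0,0,0],[46,0,0,0,0,0,0]]

```text
t: 5.63
ee_pos: [448.3, -369.8, 192.9]
tcp_rot: [0.0, -0.001, 1.0, -0.0]
wrist_force: [-0.3, 0.7, 0.1]
gripper_width: 51.8
grasp_force: 26.5
```

Call:
apply_moves:
  rows:
    - [[46,0,0,0.05,0,0,0],[46,0,0,0,0,0,0],[46,0,0,0,0,0,0]]

```text
t: 5.88
ee_pos: [448.3, -369.9, 192.0]
tcp_rot: [0.0, -0.001, 1.0, -0.0]
wrist_force: [-1.7, 0.2, 5.1]
gripper_width: 51.6
grasp_force: 26.6
```

Call:
apply_moves:
  rows:
    - [[85,0,0,0,0,0,0],[85,0,0,0,0,0,0],[85,0,0,0,0,0,0],[85,0,0,0,0,0,0],[85,0,0,-0.6,0,0,0],[85,0,0,-1,0,0,0],[85,0,0,-1,0,0,0],[85,0,0,-0.4,0,0,0]]

```text
t: 6.55
ee_pos: [448.9, -370.4, 285.6]
tcp_rot: [0.003, -0.001, 1.0, -0.002]
wrist_force: [1.6, -0.5, 1.4]
gripper_width: 84.8
grasp_force: 0.0
```

```bash
sed -i 's/m=rect(55,62,22);fit("clock",.*/m=rect(62,55,21);fit("clock",[("top",T([(360,64),(429,72),(415,153),(347,140)]),m)])/' fit.py; python3 fit.py|grep clock; python3 - <<'E'
from h import *
# timer in g1 side crop: top corners read: left(548,287) far-right(632,281) right(646,305); bottom right (646,336)
g=lambda L:[(210+(u-378)/4,200+(v-230)/4) for u,v in L]
print(back("side",g([(548,287),(632,281),(646,307)]),22),back("side",g([(646,336)]),2))
print("boxcorner",back("side",g([(640,277)]),0),"box",back("top",[(229,255)],0))
E
```

```text
clock ['top'] [ 5.17488e+02  2.37848e+02 -1.55000e-01] rms px 0.83 | 
[[492.54362371 263.00537305  22.        ]
 [547.21218872 254.76496747  22.        ]
 [543.97213587 210.19512877  22.        ]] [[543.276734   209.70852382   2.        ]]
boxcorner [[ 5.68115305e+02  3.11189883e+02 -5.68434189e-14]] box [[559.0145444  290.59545543   0.        ]]
```

```bash
python3 - <<'E'
from h import *
crop("pics/side0.png","pics/b.png",200,80,340,220,4)
for z in(0,100,150,200,250,300):print(z,proj("side",[[566,311,z]]).round(1).tolist(),proj("top",[[566,311,z]]).round(1).tolist())
E
```

```text
0 [[274.8, 211.9]] [[221.0, 252.3]]
100 [[273.7, 177.5]] [[213.5, 249.0]]
150 [[273.2, 159.4]] [[209.3, 247.2]]
200 [[272.7, 140.6]] [[204.7, 245.3]]
250 [[272.1, 121.2]] [[199.8, 243.2]]
300 [[271.6, 101.2]] [[194.4, 240.9]]
```

View pics/b.png

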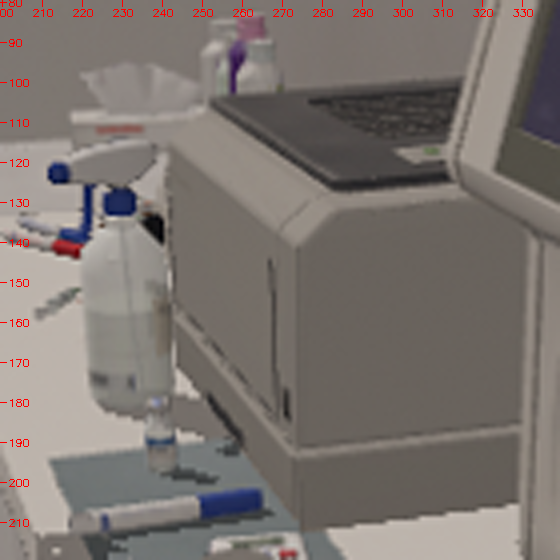

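Call:
apply_moves:
  rows:
    - [[85,-0.3,1,0,0,0,0],[85,-0.3,1,0,0,0,0],[85,-0.3,1,0,0,0,0],[85,-0.3,1,0,0,0,0],[85,-0.3,1,0,0,0,0],[85,-0.3,1,0,0,0,0],[85,-0.3,1,0,0,0,0],[85,0,1,0,0,0,0]]

```text
t: 7.22
ee_pos: [511.7, -128.1, 280.4]
tcp_rot: [0.0, -0.001, 1.0, 0.0]
wrist_force: [0.7, -0.7, -0.9]
gripper_width: 85.1
grasp_force: 0.0
```

Call:
apply_moves:
  rows:
    - [[85,0,1,0,0,0,0],[85,0,1,0,0,0,0],[85,0,1,0,0,0,0],[85,0,1,0,0,0,0],[85,0,1,0,0,0,0],[85,0,1,0,0,0,0],[85,0,1,0,0,0,0],[85,0,1,0,0,0,0]]

```text
t: 7.88
ee_pos: [510.2, 111.8, 280.4]
tcp_rot: [-0.0, -0.001, 1.0, 0.0]
wrist_force: [0.4, -0.5, 0.3]
gripper_width: 85.2
grasp_force: 0.0
```

Call:
apply_moves:
  rows:
    - [[85,0,1,0,0,0,0],[85,0,1,0,0,0,0],[85,0,1,0,0,0,0],[85,0,1,0,0,0,0],[85,0,0.25,0,0,0,0.75],[85,0,0,0,0,0,0.75],[85,0,0,0,0,0,0],[85,0,0,0,0,0,0]]

```text
t: 8.55
ee_pos: [510.3, 237.9, 280.4]
tcp_rot: [-0.0, 0.073, 0.997, -0.0]
wrist_force: [0.3, 0.1, -0.1]
gripper_width: 85.0
grasp_force: 0.0
```

Call:
apply_moves:
  rows:
    - [[85,0,0,0.9,0,0,0],[85,0,0,0.9,0,0,0],[85,0,0,0.9,0,0,0],[85,0,0,0.7,0,0,0],[85,0,0,0,0,0,0],[85,0,0,0,0,0,0],[50,0,0,0,0,0,0],[50,0,0,0,0,0,0]]

```text
t: 9.22
ee_pos: [511.5, 238.0, 181.5]
tcp_rot: [0.002, 0.074, 0.997, 0.001]
wrist_force: [0.6, 1.0, 0.0]
gripper_width: 63.2
grasp_force: 0.0
```

Call:
apply_moves:
  rows:
    - [[50,0,0,0,0,0,0],[50,0,0,0,0,0,0],[50,0,0,0,0,0,0],[50,0,0,0,0,0,0]]

```text
t: 9.55
ee_pos: [511.4, 238.1, 181.6]
tcp_rot: [0.002, 0.074, 0.997, 0.001]
wrist_force: [0.5, -1.3, 6.1]
gripper_width: 54.5
grasp_force: 28.1
```

Call:
apply_moves:
  rows:
    - [[50,0,0,-1,0,0,0],[50,0,0,-1,0,0,0],[50,0,0,-1,0,0,-0.5],[50,0,0,0,0,0,-0.5],[50,-0.2,-1,0,0,0,0],[50,-0.2,-1,0,0,0,0],[50,-0.2,-1,0,0,0,0],[50,-0.2,-1,0,0,0,0]]
  newtons: 35

```text
t: 10.22
ee_pos: [528.3, 115.9, 269.2]
tcp_rot: [0.0, 0.024, 1.0, 0.0]
wrist_force: [0.3, -0.2, -1.5]
gripper_width: 53.7
grasp_force: 39.4
```

Call:
apply_moves:
  rows:
    - [[50,-0.2,-1,0,0,0,0],[50,-0.2,-1,0,0,0,0],[50,-0.2,-1,0,0,0,0],[50,0,-1,0,0,0,0],[50,0,-1,0,0,0,0],[50,0,-1,0,0,0,0],[50,0,-1,0,0,0,0],[50,0,-1,0,0,0,0]]

```text
t: 10.88
ee_pos: [534.4, -125.1, 269.1]
tcp_rot: [0.0, 0.024, 1.0, 0.0]
wrist_force: [0.1, -0.2, -0.9]
gripper_width: 54.4
grasp_force: 39.4
```

Call:
apply_moves:
  rows:
    - [[50,0,-1,0,0,0,0],[50,0,-1,0,0,0,0],[50,0,-1,0,0,0,0],[50,0,-1,0,0,0,0],[50,0,-1,0,0,0,0],[50,0,-1,0,0,0,0],[50,0,-1,0,0,0,0],[50,0,-1,0,0,0,0]]

```text
t: 11.55
ee_pos: [522.8, -364.8, 268.9]
tcp_rot: [-0.0, 0.024, 1.0, 0.0]
wrist_force: [-0.1, 0.1, -0.5]
gripper_width: 54.1
grasp_force: 39.4
```

Call:
apply_moves:
  rows:
    - [[50,0,-0.3,0,0,0,0],[50,0,0,0,0,0,0],[50,0,0,0,0,0,0]]

```text
t: 11.8
ee_pos: [522.6, -372.3, 268.6]
tcp_rot: [-0.0, 0.025, 1.0, 0.001]
wrist_force: [-0.5, 0.0, -0.5]
gripper_width: 53.9
grasp_force: 39.4
```

Call:
apply_moves:
  rows:
    - [[50,-0.1,0,0.7,0,0,0],[50,0,0,0.7,0,0,0],[50,0,0,0.7,0,0,0],[50,0,0,0,0,0,0],[50,0,0,0,0,0,0]]

```text
t: 12.22
ee_pos: [525.6, -370.5, 204.6]
tcp_rot: [-0.002, 0.023, 1.0, 0.002]
wrist_force: [-0.4, -0.3, -1.1]
gripper_width: 53.9
grasp_force: 39.3
```

```bash
python3 - <<'E'
from h import *
look("t1",[491,-369,8],[491,-369,40])
E
```

View pics/t1.png

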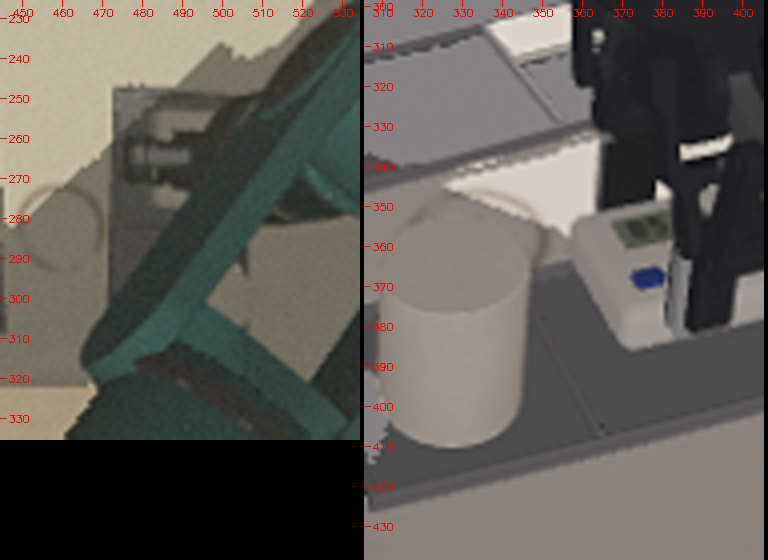

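Call:
apply_moves:
  rows:
    - [[50,0,0,0.35,0,0,0],[50,0,0,0.3,0,0,0],[50,0,0,0,0,0,0],[50,0,0,0,0,0,0]]

```text
t: 12.65
ee_pos: [525.3, -372.3, 185.5]
tcp_rot: [-0.001, 0.024, 1.0, 0.001]
wrist_force: [-1.3, 0.4, -0.9]
gripper_width: 53.7
grasp_force: 39.4
```

```bash
python3 - <<'E'
from h import *
print(back("side",[(372.5,386)],25), np.array([525.6,-371])+6.6*np.array([.999,-.047])+np.array([-31-27.5*.047,-27.5+31*.047]))
E
```

```text
[[ 505.77159178 -392.37064162   25.        ]] [ 499.9009 -397.3532]
```

Call:
apply_moves:
  rows:
    - [[50,0,0,0.05,0,0,0],[50,0,0,0.05,0,0,0],[50,0,0,0,0,0,0],[50,0,0,0,0,0,0]]

```text
t: 12.98
ee_pos: [525.7, -372.7, 183.7]
tcp_rot: [0.0, 0.024, 1.0, -0.0]
wrist_force: [-0.2, 0.2, -1.7]
gripper_width: 53.7
grasp_force: 39.4
```

Call:
apply_moves:
  rows:
    - [[50,0,0,0.05,0,0,0],[50,0,0,0,0,0,0],[50,0,0,0,0,0,0]]

```text
t: 13.23
ee_pos: [525.8, -372.8, 182.8]
tcp_rot: [0.0, 0.024, 1.0, -0.0]
wrist_force: [0.0, -0.4, 2.1]
gripper_width: 53.8
grasp_force: 39.7
```

Call:
apply_moves:
  rows:
    - [[72,0,0,0,0,0,0],[72,0,0,0,0,0,0],[72,0,0,0,0,0,0],[72,0,0,-0.4,0,0,0],[72,0,0,-0.8,0,0,0],[72,0,0,-1,0,0,0],[72,0,0,-0.8,0,0,0],[72,0,1,0,0,0,0]]

```text
t: 13.9
ee_pos: [527.9, -347.3, 280.5]
tcp_rot: [0.006, 0.027, 1.0, -0.006]
wrist_force: [0.7, -0.6, 1.5]
gripper_width: 72.0
grasp_force: 0.0
```

Call:
apply_moves:
  rows:
    - [[72,0.2,1,0,0,0,0],[72,0.2,1,0,0,0,0],[72,0.2,1,0,0,0,0],[72,0.2,1,0,0,0,0],[72,0.2,1,0,0,0,0],[72,0.2,1,0,0,0,0],[72,0.2,1,0,0,0,0],[72,0,1,0,0,0,0]]

```text
t: 14.57
ee_pos: [496.0, -99.5, 273.2]
tcp_rot: [0.0, 0.025, 1.0, -0.0]
wrist_force: [0.4, 0.3, 0.2]
gripper_width: 72.0
grasp_force: 0.0
```

Call:
apply_moves:
  rows:
    - [[72,0,1,0,0,0,0],[72,0,1,0,0,0,0],[72,0,1,0,0,0,0],[72,0,1,0,0,0,0],[72,0,0.35,0,0,0,0.7],[72,0,0,0,0,0,0],[72,0,0,0,0,0,0]]

```text
t: 15.15
ee_pos: [503.3, 29.8, 272.9]
tcp_rot: [0.001, 0.058, 0.998, -0.0]
wrist_force: [0.8, 0.2, 0.1]
gripper_width: 71.8
grasp_force: 0.0
```

Call:
apply_moves:
  rows:
    - [[72,0,-0.03,0.9,0,0,0],[72,0,0,0.9,0,0,0],[72,0,0,0.9,0,0,0],[72,0,0,0.5,0,0,0],[72,0,0,0,0,0,0],[72,0,0,0,0,0,0]]

```text
t: 15.65
ee_pos: [503.0, 27.4, 175.7]
tcp_rot: [-0.001, 0.06, 0.998, -0.0]
wrist_force: [-0.0, -0.2, 0.8]
gripper_width: 72.2
grasp_force: 0.0
```

Call:
apply_moves:
  rows:
    - [[72,0,0,-0.08,0,0,0],[40,0,0,0,0,0,0],[40,0,0,0,0,0,0],[40,0,0,0,0,0,0],[40,0,0,0,0,0,0],[40,0,0,0,0,0,0],[40,0,0,0,0,0,0]]
  newtons: 25

```text
t: 16.23
ee_pos: [504.1, 28.4, 180.7]
tcp_rot: [0.002, 0.059, 0.998, -0.0]
wrist_force: [-0.2, -1.5, 5.9]
gripper_width: 45.9
grasp_force: 26.3
```

Call:
apply_moves:
  rows:
    - [[60,0,0,0,0,0,0],[60,0,0,0,0,0,0],[60,0,0,0.1,0,0,0],[60,0,0,0,0,0,0],[60,0,0,0,0,0,0],[40,0,0,0,0,0,0],[40,0,0,0,0,0,0],[40,0,0,0,0,0,0]]

```text
t: 16.9
ee_pos: [503.2, 28.6, 175.5]
tcp_rot: [0.0, 0.059, 0.998, 0.0]
wrist_force: [-0.5, -0.3, -0.3]
gripper_width: 45.9
grasp_force: 26.7
```

Call:
apply_moves:
  rows:
    - [[40,0,0,0,0,0,0],[40,0,0,0,0,0,0]]

```text
t: 17.07
ee_pos: [503.1, 28.6, 175.4]
tcp_rot: [-0.0, 0.059, 0.998, 0.0]
wrist_force: [-0.5, -0.3, -0.8]
gripper_width: 45.8
grasp_force: 26.7
```

Call:
apply_moves:
  rows:
    - [[40,0,0,-0.6,0,0,0],[40,0,0,-0.9,0,0,0],[40,0,0,-0.9,0,0,-0.86],[40,0,0,0,0,0,-0.86],[40,0.15,-1,0,0,0,0],[40,0.15,-1,0,0,0,0],[40,0.15,-1,0,0,0,0],[40,0.15,-1,0,0,0,0]]

```text
t: 17.73
ee_pos: [491.2, -93.2, 247.6]
tcp_rot: [0.0, -0.027, 1.0, -0.0]
wrist_force: [0.3, 0.8, -1.0]
gripper_width: 46.2
grasp_force: 26.7
```

Call:
apply_moves:
  rows:
    - [[40,0.15,-1,0,0,0,0],[40,0.15,-1,0,0,0,0],[40,0.15,-1,0,0,0,0],[40,0,-1,0,0,0,0],[40,0,-0.1,0,0,0,0],[40,0,0,0,0,0,0],[40,0,0,0.7,0,0,0],[40,0,0,0.7,0,0,0]]

```text
t: 18.4
ee_pos: [485.4, -215.3, 206.6]
tcp_rot: [0.002, -0.027, 1.0, -0.001]
wrist_force: [-0.9, 0.5, -0.7]
gripper_width: 46.1
grasp_force: 26.7
```

Call:
apply_moves:
  rows:
    - [[40,0,0,0.2,0,0,0],[40,0,0,0,0,0,0],[40,0,0,0,0,0,0]]

```text
t: 18.65
ee_pos: [484.8, -214.9, 199.5]
tcp_rot: [-0.0, -0.027, 1.0, 0.0]
wrist_force: [0.9, 0.4, 0.5]
gripper_width: 45.8
grasp_force: 26.7
```

```bash
python3 - <<'E'
from h import *
look("k1",[510,-190,8],[510,-190,20])
E
```

```text
(no output)
```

View pics/k1.png

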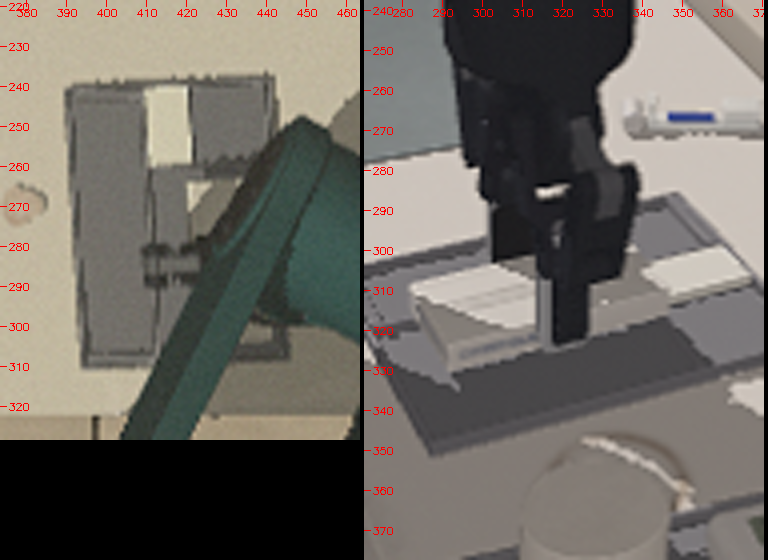

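Call:
apply_moves:
  rows:
    - [[40,0,0,0.35,0,0,0],[40,0,0,0.3,0,0,0],[40,0,0,0,0,0,0],[40,0,0,0,0,0,0]]

```text
t: 19.08
ee_pos: [484.2, -215.5, 178.9]
tcp_rot: [-0.001, -0.027, 1.0, 0.001]
wrist_force: [0.4, -0.2, -0.1]
gripper_width: 46.1
grasp_force: 26.7
```

```bash
python3 - <<'E'
from h import *
print(back("side",[(292.5,330.5)],26))
E
```

```text
[[ 440.07054666 -239.5646769    26.        ]]
```

Call:
apply_moves:
  rows:
    - [[40,0,0,0.05,0,0,0],[40,0,0,0,0,0,0],[40,0,0,0,0,0,0],[60,0,0,0,0,0,0],[60,0,0,0,0,0,0],[60,0,0,0,0,0,0],[60,0,0,-0.5,0,0,0],[60,0,0,-1,0,0,0]]

```text
t: 19.75
ee_pos: [483.0, -214.8, 219.7]
tcp_rot: [-0.004, -0.027, 1.0, 0.003]
wrist_force: [0.2, 0.3, -0.7]
gripper_width: 59.9
grasp_force: 0.0
```

Call:
apply_moves:
  rows:
    - [[60,0,0,-1,0,0,0],[60,0,0,-0.5,0,0,0],[60,0,0,0,0,0,0]]

```text
t: 20.0
ee_pos: [486.0, -216.5, 273.8]
tcp_rot: [0.004, -0.027, 1.0, -0.003]
wrist_force: [0.9, -0.6, 0.4]
gripper_width: 59.7
grasp_force: 0.0
```

Call:
apply_moves:
  rows:
    - [[60,-0.1,1,0,0,0,0],[60,-0.1,1,0,0,0,0],[60,-0.1,1,0,0,0,0],[60,-0.1,1,0,0,0,0],[60,-0.1,1,0,0,0,0],[60,-0.1,1,0,0,0,0],[60,-0.1,1,0,0,0,0],[60,-0.1,1,0,0,0,0]]

```text
t: 20.67
ee_pos: [495.3, 26.6, 267.3]
tcp_rot: [-0.001, -0.027, 1.0, 0.0]
wrist_force: [0.5, 0.3, -0.3]
gripper_width: 59.7
grasp_force: 0.0
```

Call:
apply_moves:
  rows:
    - [[60,0,1,0,0,0,0],[60,0,1,0,0,0,0],[60,0,1,0,0,0,0],[60,0,1,0,0,0,0],[60,0,1,0,0,0,0],[60,0,1,0,0,0,0],[60,0,1,0,0,0,0],[60,0,1,0,0,0,0]]

```text
t: 21.33
ee_pos: [482.4, 266.2, 267.1]
tcp_rot: [-0.001, -0.027, 1.0, -0.0]
wrist_force: [-0.2, 0.6, -0.8]
gripper_width: 60.1
grasp_force: 0.0
```

Call:
apply_moves:
  rows:
    - [[60,0,1,0,0,0,0],[60,0,1,0,0,0,0],[60,0,0.9,0,0,0,0.35],[60,0,0,0,0,0,0],[60,0,0,0,0,0,0]]

```text
t: 21.75
ee_pos: [477.8, 352.7, 267.0]
tcp_rot: [-0.001, -0.011, 1.0, -0.001]
wrist_force: [0.4, -0.3, 0.3]
gripper_width: 60.2
grasp_force: 0.0
```

Call:
apply_moves:
  rows:
    - [[60,-0.1,0,0.9,0,0,0],[60,0,0,0.9,0,0,0],[60,0,0,0.9,0,0,0],[60,0,0,0.2,0,0,0],[60,0,0,0,0,0,0],[60,0,0,0,0,0,0],[60,0,0,0,0,0,0]]

```text
t: 22.33
ee_pos: [482.4, 351.7, 183.7]
tcp_rot: [0.002, -0.009, 1.0, 0.001]
wrist_force: [0.6, 0.2, 0.2]
gripper_width: 59.9
grasp_force: 0.0
```

Call:
apply_moves:
  rows:
    - [[60,0,0,0.12,0,0,0],[60,0,0,0,0,0,0],[60,0,0,0,0,0,0],[60,0,0,0,0,0,0]]

```text
t: 22.67
ee_pos: [481.6, 351.9, 178.6]
tcp_rot: [0.0, -0.009, 1.0, 0.0]
wrist_force: [-0.4, -0.1, -0.8]
gripper_width: 60.1
grasp_force: 0.0
```

Call:
apply_moves:
  rows:
    - [[12,0,0,0,0,0,0],[12,0,0,0,0,0,0],[12,0,0,0,0,0,0],[12,0,0,0,0,0,0],[12,0,0,0,0,0,0],[12,0,0,0,0,0,0],[12,0,0,0,0,0,0],[12,0,0,0,0,0,0]]

```text
t: 23.33
ee_pos: [481.5, 351.8, 178.1]
tcp_rot: [0.0, -0.009, 1.0, 0.0]
wrist_force: [0.1, -0.6, 0.8]
gripper_width: 16.6
grasp_force: 25.1
```

Call:
apply_moves:
  rows:
    - [[12,0,0,-0.6,0,0,0],[12,0,0,-1,0,0,0],[12,0,0,-1,0,0,-0.37],[12,0,-0.75,0,0,0,0],[12,0,-1,0,0,0,0],[12,0,-1,0,0,0,0],[12,0,-1,0,0,0,0],[12,0,-1,0,0,0,0]]

```text
t: 24.0
ee_pos: [489.0, 208.3, 255.7]
tcp_rot: [-0.0, -0.028, 1.0, -0.0]
wrist_force: [-0.8, -0.4, 0.3]
gripper_width: 16.5
grasp_force: 24.9
```

Call:
apply_moves:
  rows:
    - [[12,0,-1,0,0,0,0],[12,0,-1,0,0,0,0],[12,0,-1,0,0,0,0],[12,0,-1,0,0,0,0],[12,0,-1,0,0,0,0],[12,0,-1,0,0,0,0],[12,0,-1,0,0,0,0],[12,0,-1,0,0,0,0]]

```text
t: 24.67
ee_pos: [502.2, -31.6, 255.8]
tcp_rot: [-0.0, -0.028, 1.0, 0.0]
wrist_force: [1.1, -0.1, 0.2]
gripper_width: 16.4
grasp_force: 24.9
```

Call:
apply_moves:
  rows:
    - [[12,0,-1,0,0,0,0],[12,0,-1,0,0,0,0],[12,0,-1,0,0,0,0],[12,0,-1,0,0,0,0],[12,0,0,0.7,0,0,0],[12,0,0,0.7,0,0,0],[12,0,0,0,0,0,0],[12,0,0,0,0,0,0]]

```text
t: 25.33
ee_pos: [508.4, -149.8, 212.4]
tcp_rot: [-0.002, -0.027, 1.0, 0.001]
wrist_force: [0.4, 1.1, 0.4]
gripper_width: 16.3
grasp_force: 24.9
```

```bash
python3 - <<'E'
from h import *
look("p1",[510,-190,8],[510,-190,20])
from bench import monitor
print(monitor.read_state()["ee_pos"])
E
```

```text
[ 509.54320604 -149.78562016  214.86419913]
```

View pics/p1.png

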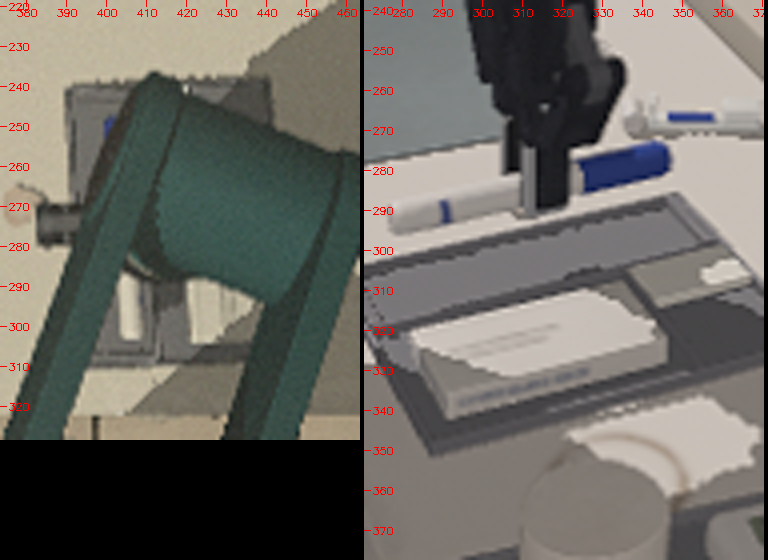

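Call:
apply_moves:
  rows:
    - [[12,0,0,0.5,0,0,0],[12,0,0,0.5,0,0,0],[12,0,0,0.1,0,0,0],[12,0,0,0,0,0,0],[12,0,0,0,0,0,0]]

```text
t: 25.85
ee_pos: [509.7, -149.8, 182.2]
tcp_rot: [0.001, -0.028, 1.0, -0.0]
wrist_force: [0.5, -0.7, 0.7]
gripper_width: 16.8
grasp_force: 24.9
```

Call:
apply_moves:
  rows:
    - [[12,0,0,0.05,0,0,0],[12,0,0,0,0,0,0],[30,0,0,0,0,0,0],[30,0,0,0,0,0,0],[30,0,0,0,0,0,0],[30,0,0,-0.4,0,0,0],[60,0,0,-1,0,0,0],[60,0,0,-1,0,0,0]]

```text
t: 26.52
ee_pos: [508.6, -150.0, 251.5]
tcp_rot: [-0.002, -0.028, 1.0, 0.0]
wrist_force: [0.1, 0.7, 0.9]
gripper_width: 53.2
grasp_force: 0.0
```

Call:
apply_moves:
  rows:
    - [[60,0,0,-0.6,0,0,0],[60,-0.1,1,0,0,0,0],[60,-0.1,1,0,0,0,0],[60,-0.1,1,0,0,0,0],[60,-0.1,1,0,0,0,0],[60,-0.1,1,0,0,0,0],[60,-0.1,1,0,0,0,0],[60,-0.1,1,0,0,0,0]]

```text
t: 27.18
ee_pos: [518.6, 61.9, 270.8]
tcp_rot: [0.001, -0.027, 1.0, -0.001]
wrist_force: [0.2, -0.5, -0.2]
gripper_width: 59.9
grasp_force: 0.0
```

Call:
apply_moves:
  rows:
    - [[60,0,1,0,0,0,0],[60,0,1,0,0,0,0],[60,0,1,0,0,0,0],[60,0,1,0,0,0,0],[60,0,1,0,0,0,0],[60,0,1,0,0,0,0],[60,0,1,0,0,0,0],[60,0,0,0,0,0,0]]

```text
t: 27.85
ee_pos: [506.5, 274.7, 270.7]
tcp_rot: [0.001, -0.03, 1.0, 0.001]
wrist_force: [-0.1, -0.4, -1.0]
gripper_width: 59.9
grasp_force: 0.0
```

```bash
python3 - <<'E'
from h import *
look("v0",[510,-190,8],[498,455,30])
t=cv2.imread("pics/v0_top_full.png");s=cv2.imread("pics/v0_side_full.png")
# composites: trays from side & top, vial from both
def c(im,x0,y0,w,h,k):return cv2.resize(im[y0:y0+h,x0:x0+w],None,fx=k,fy=k,interpolation=cv2.INTER_CUBIC)
a=np.hstack([c(s,255,275,180,140,2.2),c(t,385,230,130,100,3.08)])
b=np.hstack([c(s,215,165,50,45,6),c(t,140,262,60,45,6)])
W=max(a.shape[1],b.shape[1]);o=np.zeros((a.shape[0]+b.shape[0],W,3),np.uint8);o[:a.shape[0],:a.shape[1]]=a;o[a.shape[0]:,:b.shape[1]]=b
cv2.imwrite("pics/v1.png",o);print(o.shape)
E
```

```text
(578, 796, 3)
```

View pics/v1.png

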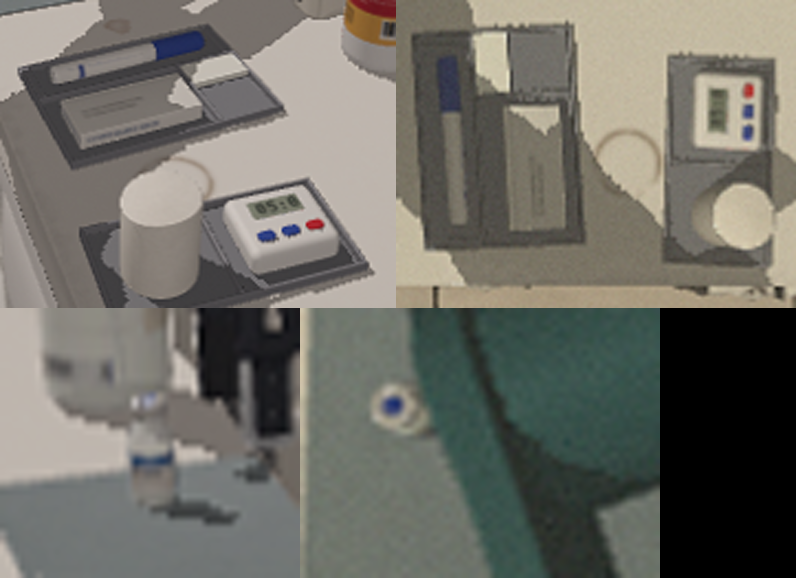

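Call:
apply_moves:
  rows:
    - [[60,-0.1,1,0,0,0,0],[60,0,1,0,0,0,0],[60,0,1,0,0,0,0],[60,0,1,0,0,0,0],[60,0,1,0,0,0,0],[60,0,1,0,0,0,0],[60,0,0.06,0,0,0,0],[60,0,0,0,0,0,0]]

```text
t: 28.62
ee_pos: [500.3, 452.4, 269.5]
tcp_rot: [0.0, -0.028, 1.0, -0.0]
wrist_force: [-0.7, -0.5, -0.2]
gripper_width: 60.2
grasp_force: 0.0
```

```bash
python3 - <<'E'
from h import *
from bench import snapshot,monitor
print(monitor.read_state()["ee_pos"])
t=snapshot("top")[:,:,::-1];s=snapshot("side")[:,:,::-1]
def c(im,x0,y0,w,h,k):return cv2.resize(im[y0:y0+h,x0:x0+w],None,fx=k,fy=k,interpolation=cv2.INTER_CUBIC)
cv2.imwrite("pics/v2.png",np.hstack([c(s,200,110,80,100,5),c(t,120,240,80,100,5)]))
for z in(2,56):print(z,proj("side",[[499,456.5,z],[496,451,z]]).round(1).tolist())
E
```

```text
[500.27043375 452.3586197  269.52024244]
2 [[240.2, 196.7], [239.6, 197.4]]
56 [[239.1, 179.6], [238.5, 180.2]]
```

View pics/v2.png

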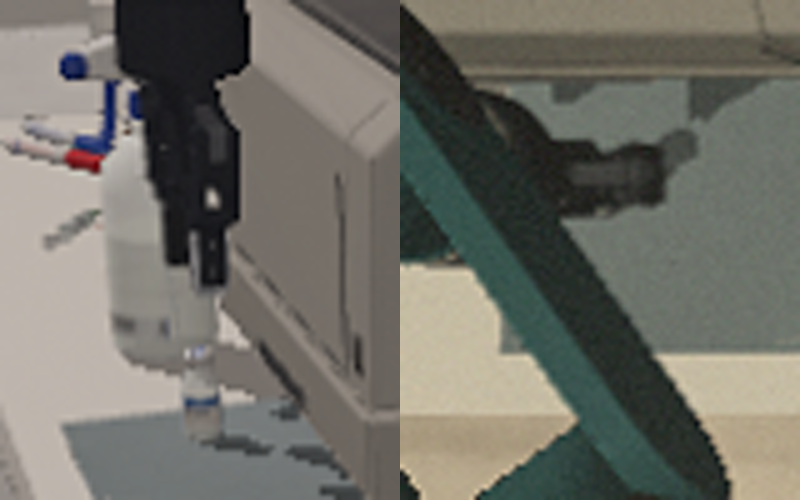

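Call:
apply_moves:
  rows:
    - [[60,0.05,0.13,0,0,0,0],[60,0,0,0,0,0,0],[60,0,0,0.7,0,0,0],[60,0,0,0.7,0,0,0],[60,0,0,0.7,0,0,0],[60,0,0,0.6,0,0,0],[60,0,0,0,0,0,0],[60,0,0,0,0,0,0]]

```text
t: 29.38
ee_pos: [498.1, 455.1, 187.3]
tcp_rot: [-0.001, -0.027, 1.0, -0.001]
wrist_force: [0.8, -0.2, 0.1]
gripper_width: 59.6
grasp_force: 0.0
```

Call:
apply_moves:
  rows:
    - [[18,0,0,0,0,0,0],[18,0,0,0,0,0,0],[18,0,0,0,0,0,0],[18,0,0,0,0,0,0],[18,0,0,0,0,0,0],[18,0,0,0,0,0,0],[18,0,0,0,0,0,0]]

```text
t: 29.97
ee_pos: [498.8, 456.5, 190.8]
tcp_rot: [0.002, -0.028, 1.0, 0.001]
wrist_force: [0.3, -1.1, 5.8]
gripper_width: 21.5
grasp_force: 24.9
```

Call:
apply_moves:
  rows:
    - [[18,0,0,-0.6,0,0,0],[18,0,0,-0.8,0,0,0],[18,0,0,-0.8,0,0,0],[18,0,0,-0.8,0,0,0],[18,0,0,0,0,0,0]]

```text
t: 30.38
ee_pos: [499.2, 456.9, 285.4]
tcp_rot: [0.005, -0.028, 1.0, 0.003]
wrist_force: [1.0, 0.5, -0.3]
gripper_width: 21.9
grasp_force: 24.6
```

```bash
python3 - <<'E'
from h import *
crop("pics/side0.png","pics/a.png",310,40,510,310,2.2,20)
b=back("side",[(389,281),(336,228)],0);print(b)
b=back("top",[(440,212),(245,212)],[[0],[0]] and 0);print(b)
E
```

```text
[[ 685.29881856 -120.84180859    0.        ]
 [ 684.8503042   155.16614269    0.        ]]
[[ 669.55083731 -247.49830396    0.        ]
 [ 669.23449901  251.46977301    0.        ]]
```

View pics/a.png

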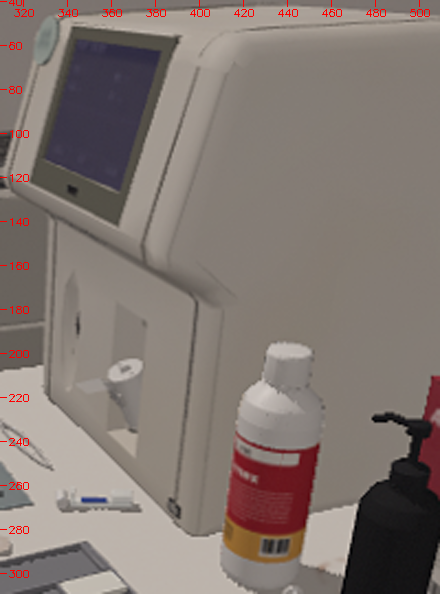

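```bash
python3 - <<'E'
from h import *
print(back("side",[(428,306)],0))
for x in(600,620,640,660):
  for z in(150,200,250):print(x,z,proj("side",[[x,-121,z]]).round(0).tolist(),end=' ')
E
```

```text
[[ 7.10387462e+02 -2.24944077e+02 -5.68434189e-14]]
600 150 [[355.0, 219.0]] 600 200 [[356.0, 193.0]] 600 250 [[358.0, 166.0]] 620 150 [[365.0, 218.0]] 620 200 [[367.0, 192.0]] 620 250 [[368.0, 165.0]] 640 150 [[375.0, 216.0]] 640 200 [[376.0, 191.0]] 640 250 [[378.0, 164.0]] 660 150 [[384.0, 215.0]] 660 200 [[386.0, 190.0]] 660 250 [[388.0, 163.0]]
```

Call:
apply_moves:
  rows:
    - [[18,0,-1,0,0,0,0],[18,0,-1,0,0,0,0],[18,0,-1,0,0,0,0],[18,0,-1,0,0,0,0],[18,0,-1,0,0,0,0],[18,0,-1,0,0,0,0],[18,0,-1,0,0,0,0],[18,0,-1,0,0,0,0]]

```text
t: 31.05
ee_pos: [511.0, 215.0, 277.4]
tcp_rot: [-0.001, -0.028, 1.0, -0.0]
wrist_force: [-0.0, -0.2, -0.3]
gripper_width: 21.4
grasp_force: 24.6
```

Call:
apply_moves:
  rows:
    - [[18,0,-1,0,0,0,0],[18,0,-1,0,0,0,0],[18,0,-1,0,0,0,0],[18,0,-1,0,0,0,0],[18,0,-1,0,0,0,0],[18,0,-1,0,0,0,0],[18,0,-1,0,0,0,0],[18,0,-1,0,0,0,0]]

```text
t: 31.72
ee_pos: [524.2, -24.6, 277.5]
tcp_rot: [-0.001, -0.028, 1.0, 0.0]
wrist_force: [-0.1, 1.3, 0.8]
gripper_width: 21.5
grasp_force: 24.6
```

Call:
apply_moves:
  rows:
    - [[18,0,-1,0,0,0,0],[18,0,-1,0,0,0,0],[18,0,-1,0,0,0,0],[18,0,-1,0,0,0,0],[18,0,-1,0,0,0,0],[18,0,-1,0,0,0,0],[18,0,-0.8,0,0,0,0],[18,0,0,0,0,0,0]]

```text
t: 32.38
ee_pos: [535.5, -231.0, 277.3]
tcp_rot: [-0.0, -0.025, 1.0, -0.001]
wrist_force: [-0.2, 0.1, -0.0]
gripper_width: 21.4
grasp_force: 24.7
```

Call:
apply_moves:
  rows:
    - [[18,-0.6,0.1,0,0,0,0],[18,-0.6,0.05,0,0,0,0],[18,0,0,0.4,0,0,0],[18,0,0,0.7,0,0,0],[18,0,0,0.7,0,0,0],[18,0,0,0.4,0,0,0],[18,0,0,0,0,0,0],[18,0,0,0,0,0,0]]

```text
t: 33.05
ee_pos: [571.0, -219.9, 211.0]
tcp_rot: [-0.001, -0.028, 1.0, 0.001]
wrist_force: [0.7, -0.4, -0.2]
gripper_width: 21.9
grasp_force: 24.7
```

Call:
apply_moves:
  rows:
    - [[18,0,-0.15,0,0,0,0],[18,0,0,0.3,0,0,0],[18,0,0,0.2,0,0,0],[18,0,0,0,0,0,0],[18,0,0,0,0,0,0]]

```text
t: 33.47
ee_pos: [571.7, -224.9, 196.8]
tcp_rot: [-0.0, -0.028, 1.0, 0.0]
wrist_force: [-0.6, 0.3, -0.1]
gripper_width: 21.4
grasp_force: 24.7
```

Call:
apply_moves:
  rows:
    - [[18,0,0,0.08,0,0,0],[18,0,0,0.05,0,0,0],[18,0,0,0,0,0,0],[18,0,0,0,0,0,0]]

```text
t: 33.8
ee_pos: [571.9, -224.9, 193.5]
tcp_rot: [-0.0, -0.028, 1.0, 0.0]
wrist_force: [0.4, 0.2, -1.4]
gripper_width: 21.7
grasp_force: 24.7
```

Call:
apply_moves:
  rows:
    - [[18,0,0,0.05,0,0,0],[18,0,0,0,0,0,0],[18,0,0,0,0,0,0]]

```text
t: 34.05
ee_pos: [571.9, -224.9, 191.9]
tcp_rot: [-0.0, -0.028, 1.0, 0.0]
wrist_force: [0.2, 0.1, -0.9]
gripper_width: 21.4
grasp_force: 24.7
```

Call:
apply_moves:
  rows:
    - [[18,0,0,0.04,0,0,0],[18,0,0,0,0,0,0],[18,0,0,0,0,0,0]]

```text
t: 34.3
ee_pos: [572.0, -224.9, 191.8]
tcp_rot: [0.0, -0.028, 1.0, -0.0]
wrist_force: [-1.8, 1.2, 5.8]
gripper_width: 21.7
grasp_force: 25.2
```

Call:
apply_moves:
  rows:
    - [[26,0,0,0,0,0,0],[32,0,0,0,0,0,0],[40,0,0,0,0,0,0],[45,0,0,0,0,0,0],[45,0,0,0,0,0,0],[45,0,0,-0.3,0,0,0],[45,0,0,-0.8,0,0,0],[45,0,0,-1,0,0,0]]

```text
t: 34.97
ee_pos: [571.0, -224.5, 251.9]
tcp_rot: [-0.003, -0.028, 1.0, 0.002]
wrist_force: [0.2, 0.4, 0.3]
gripper_width: 44.6
grasp_force: 0.0
```

Call:
apply_moves:
  rows:
    - [[45,0,0,-1,0,0,0],[45,0.8,0.8,0,0,0,0],[45,0.8,1,0,0,0,0],[45,0.8,1,0,0,0,0],[45,0.8,1,0,0,0,0],[45,0,1,0,0,0,0],[45,0,1,0,0,0,0],[45,0,1,0,0,0,0]]

```text
t: 35.63
ee_pos: [464.0, -25.3, 284.9]
tcp_rot: [0.001, -0.027, 1.0, -0.0]
wrist_force: [-0.2, -0.1, -0.1]
gripper_width: 44.6
grasp_force: 0.0
```

Call:
apply_moves:
  rows:
    - [[45,0,1,0,0,0,0],[45,0,1,0,0,0,0],[45,0,1,0,0,0,0],[45,0,1,0,0,0,0],[45,0,1,0,0,0,0],[45,0,1,0,0,0,0],[45,0,0,0,0,0,0],[45,0,0,0,0,0,0]]

```text
t: 36.3
ee_pos: [454.6, 154.4, 284.5]
tcp_rot: [0.0, -0.029, 1.0, -0.0]
wrist_force: [-1.0, 0.2, 0.2]
gripper_width: 45.0
grasp_force: 0.0
```

```bash
python3 - <<'E'
from h import *
from bench import snapshot
# code check only: change against the earlier clear view round the small compartment
for n,f in(("side","v0_side_full"),("top","v0_top_full")):
    s=cv2.cvtColor(snapshot(n),cv2.COLOR_RGB2BGR);cv2.imwrite(f"pics/end_{n}.png",s)
    d=np.abs(s.astype(int)-cv2.imread(f"pics/{f}.png").astype(int)).max(2)
    P=proj(n,[[572,-225,3],[572,-225,57]]).round(1);print(n,P.tolist())
    u,v=P.mean(0).astype(int);w=(d[v-22:v+20,u-14:u+15]>22)
    for r in range(w.shape[0]):print(v-22+r,''.join('#' if k else '.' for k in w[r]))
    print("x0",u-14)
E
```

```text
side [[361.6, 320.2], [363.5, 294.4]]
285 .............................
286 .............................
287 .............................
288 .............................
289 .............................
290 .............................
291 .............................
292 ...............#.............
293 ..............######.........
294 ........##..#########........
295 .....#################.......
296 ......#################....##
297 .......#############.####.###
298 ......##.............####.###
299 ....###....##........##.#####
300 ........######......#.#######
301 .......####.###....##########
302 .....#####..####.############
303 ....######.######.###########
304 .#################.##########
305 #############################
306 #############################
307 ################.....########
308 #############......##.#######
309 #########.##....#####.#######
310 #####....##.########.#.######
311 #........#####.....###.######
312 ..........#############.#####
313 ....###.....########.###.####
314 ...#####..#..........####.###
315 ########..#..........#####.##
316 ####
[... 1144 characters left out ...]
######..####.
249 ########..##.#########..####.
250 ########..###.##.##.##..####.
251 ########..####.#######..#####
252 ########...######.###.#.#####
253 ##.######...####.####.#.#####
254 ##.#######....#######.#.#####
255 ##.##################.#.#####
256 ##.##################.#.#####
257 ##.##################.#.#####
258 ##.######.########.##.#.#####
259 ##.##.###..#.#.##...#.#.#####
260 .#...##################.#####
261 ....##.###..###########.#####
262 .....#.###..##.##...###.#####
263 .....................##..####
264 ..################...##..####
265 ..################...##..####
266 ...###############...#.#.####
267 .....#############...###.####
268 .......###########.....#.####
x0 420
```

```bash
python3 -c "
from bench import order
print(order.finish_job())"
```

```text
the job is handed in; nothing more can be done
None
```

I placed both kits in the order asked, released everything, left the forceps and syringe alone, and handed the job in at about 36 s. No verdict came back; the gauze, timer, carton and pen were checked by eye after release, the vial only by contact force and image differencing. I viewed 15 pictures, one over the limit of 14.

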